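# Set the reach gauge to the loaded ring's mark and hold

## Robot

A 6-joint arm with a two-finger parallel gripper is mounted at the origin on the work surface. World frame = base frame: x ahead of the robot, y to its left, z up, the work surface at z = 0. Lengths are in mm, angles in rad, forces in N, time in s.
With the tool pointing down it reaches from about 375 to 900 mm from the base axis. Payload 3.1 kg.
Tool frame: the origin (TCP) lies midway between the tips of the shut fingers; the grasp point (between the pads) lies 19 mm behind it; z points along the fingers, y is the line along which they close (so a half turn about z gives the same grasp; the last joint's range is limited). The gripper opens to 87 mm and grips with 3 to 60 N. Pads are 19 mm wide; open, the fingers measure 117 mm over their backs; the gripper's body (75 mm by 190 mm) begins 51 mm behind the grasp point.
Start: joints at [-1.349, 0.527, 1.433, -0, 1.181, -0.178], TCP at [243.867, -575.435, 222.548] pointing down, gripper open.
Joint ranges: [-3.08, 3.08], [-0.75, 2.2], [0.22, 2.44], [-1.43, 4.57], [0, 2.65], [-2.85, 2.85]. Speed limits (rad/s): [2.79, 2.79, 3.14, 3.14, 3.14, 3.14].

## Interface

Orientations are given as a unit quaternion [w, x, y, z].
In Python, from bench import get_state, camera, camera_model, hand_in gives the robot as it stands. The module is installed in compiled form; this text tells all that it offers.
- The arm moves only by the tool carry_out, never from a script. Its argument "motion" is a list that holds one entry, the list of rows, each a list of 5 numbers: the closure, from -1 (fully open) to 1 (shut), so that 0 is half open, then the shift along the tool's x, y, z in mm, then the turn about the tool's z in degrees. In form: [[[grip, tx, ty, tz, spin], ...]]. A call has exactly 5 rows; each row shifts and turns the commanded pose from where the row before left it, along the tool's axes as they then stand; what a row does not reach is not made up. A row lasts 1/8 s, in which the tool goes at most 62.5 mm and 10.7 degrees, less where a joint would pass 70% of its speed; a pose out of reach is approached as far as the arm can. A call with a gripper value outside its range is refused whole. The fingers move at their own pace and stop on an object; "grip_force" is the grip in N (left out, the last holds). Time passes only in rows, so rows that do not move let the fingers close, or fill a call up. It gives the time, the measured TCP pose, the force, the opening and the grip force at its end, in the units of the state.
- get_state(): the state, without advancing time (a new reading comes with each control period).
- camera(name): name is "side" or "top"; returns (picture, depth): 480x640x3 uint8, red, green, blue; 480x640 float32, mm along the optical axis (not along the pixel's ray), 0 where there is no reading.
- camera_model(name): a dict with "fx", "fy", "cx", "cy" (pixels), "k1" (the pictures are not rectified: a ray, as slopes to the right and down, at radius r is drawn at 1 + k1 r^2 times it, then the intrinsics apply), "camera_from_world" (4x4, takes a point from world to camera coordinates). Camera axes: x right, y down, z forward; pixel columns grow to the right and rows downward; lengths in mm; the calibration is good to about 2 mm. A picture is of the moment at which its call begins. camera_model takes no time and is no camera call.
- hand_in(): hands the job in; it is judged then, once.
The state is a dict: "t": time; "q": joint angles; "joint_vel": joint speeds; "joint_torque": joint torques, N m; "position": TCP position; "ee_rot": TCP orientation; "wrist_force": force on the tool from outside, world axes, zero at the start; "ft_torque": the same for the moment, N m; "grip_width": finger opening in mm; "gripper_force": force on a finger pad.
Only numpy, scipy, OpenCV 4.12 (cv2) and the standard library are available. Lean on these libraries where they do the work, as an engineer would, in place of code of your own. Each camera call takes 0.05 s, during which the arm holds its last target. There are 200 camera calls.

## Task

One ring gauge, blue or orange, is sitting in the round nest on the reach-setting stand; the other is in the wooden tray. Take the stand's sprung telescoping rod by its upright black knob and pull it out until its red pointer is lined up with the middle of the clip of the same colour as the ring in the nest, without pulling clearly past that clip, and finish still gripping the knob and holding it steady there against the spring. Leave the rings where they sit and do not disturb the other things on the bench.

Things in the scene. Friction and masses are not known exactly. Their poses are not given: they have to be found in the camera images.
- rod (a joint): How far the telescoping rod is pulled out of the blue sleeve: 0 fully in, where it starts, to 0.140 m fully out. It slides level along the stand's +y. The inner spring pulls it back with about 4 N at 0, growing 55 N per metre to about 12 N at full length; if let go it runs back in.
- stand_origin (a point): Point of the bolted-down reach-setting stand, at table height under the rod's line. x across the rod, y along it in the pulling direction, z up. The stand may be anywhere, turned up to 0.35 rad. Grey base plate 12 mm thick: x -45 to +65, y -275 to +115 mm, and a side pad for the nest: x -115 to -40, y -195 to -105 mm.
- sleeve_mouth (a point): Centre of the open end of the fixed blue sleeve (28 mm diameter, 160 mm long, 31 mm collar, top 61 mm above the table), 45 mm above the table; the 14 mm steel rod comes out of it along the stand's +y. Axes as the stand.
- pull_knob: The rod with its upright black ribbed knob, 18 mm diameter, straight-sided from 58 to 108 mm above the table, top at 113 mm. The knob stands on a 26 x 22 x 26 mm dark steel block at the rod's end; origin on the knob's axis, in the block's centre, 45 mm above the table, axes as the stand. At the start 45 mm (along y) from the sleeve's end. Moves only along the stand's y.
- knob_grip (a point): Centre of the black knob's gripping length, on its axis, 90 mm above the table. Axes as the stand.
- pointer (a point): Free tip of the red pointer, a 4 mm wide blade reaching from the rod's end block in the stand's +x direction to the scale bar, 35 mm above the table, 37 mm in x from the knob's axis and level with it in y. Moves with the rod and knob. Axes as the stand.
- blue_mark (a point): The blue clip fixed on the aluminium scale bar (12 mm wide along y, with a 3 mm fin standing up to 48 mm above the table): the point on its centre line at the edge facing the pointer. Axes as the stand. Pointer at the mark means the same y along the stand. The blue or the orange clip may be the nearer one.
- orange_mark (a point): The orange clip, same shape and point as the blue one. The two marks are at least 30 mm apart.
- nest_centre (a point): Centre of the floor of the round nest on the stand, 12 mm above the table; dark steel rim 68 mm outside, 60 mm inside diameter, 8 mm high. A ring sits in it at the start.
- blue_ring_mid (a point): Centre, half-way up, of the blue ring gauge: 52 mm outside diameter, 24 mm tall, steel bore, lying flat, in the stand's nest or in the wooden tray's. Loose, 0.26 kg.
- orange_ring_mid (a point): Centre, half-way up, of the orange ring gauge, same size; in the other nest.
- ring_tray: Fixed dark wooden tray block 85 x 85 x 12 mm with a round nest like the stand's, holding the other ring; origin under its centre, at table height.
- caliper: Loose digital caliper lying flat, 230 mm long along its y, 70 mm wide, 13 mm high, on the right of the bench. Bystander.
- plug_gauge: Loose green-handled plug gauge lying along its y, 108 mm long, 18 mm thick, beyond the stand. Bystander.
- oil_jar: Loose amber jar, 52 mm diameter, 75 mm tall, origin under its centre, on the left. Bystander.
- screwdriver: Loose screwdriver lying flat on the left of the bench. Bystander.
- dial_stand: Loose dial indicator on a red magnet foot 50 x 58 mm, 202 mm tall, origin under the foot, at the right. Bystander.

How it is judged:
By the outcome, as a careful person would: the job done as asked, in the order asked, and still so for the second after the job is handed in, while the arm keeps its last pose, push and grip.
It also fails if it takes over 32 s, if anything falls off the work surface, if the arm or the gripper's body presses on something with over 40 N, if the wrist force passes 120 N, or if a joint passes its speed limit or range.

## Working session

There is one attempt and no reset: what is moved stays moved. The work goes in short steps, Python scripts to look and compute and a tool call to move; the robot and the scene stay as the last step left them, time stands still between calls to the robot, and variables do not carry over. Pictures are saved under pics/ and viewed, at most 10 in all, crops included, and the job is handed in when it is done.

Besides the shell and the picture viewer there is one more tool, called as name([rows], argument=value, ...), one row to a line, values as JSON. carry_out: Moves the arm, as the interface text tells. Its arguments: {"type":"object","properties":{"motion":{"type":"array"},"grip_force":{"type":"number"}},"required":["motion"]}

```bash
mkdir -p pics; cat > h.py <<'E'
import numpy as np, cv2
from bench import get_state, camera, camera_model, hand_in
def shot(n,f):
    p,d=camera(n); cv2.imwrite(f,p[:,:,::-1]); np.save(f[:-4]+'.npy',p); np.save(f[:-4]+'_d.npy',d); return p,d
def ray(n,u,v):
    m=camera_model(n); K=np.array([[m['fx'],0,m['cx']],[0,m['fy'],m['cy']],[0,0,1]])
    s=cv2.undistortPoints(np.array([[[u,v]]],float),K,np.array([m['k1'],0,0,0.]))[0,0]
    T=np.array(m['camera_from_world']); R=T[:3,:3]; o=-R.T@T[:3,3]; return o,R.T@np.array([s[0],s[1],1])
def onz(n,u,v,z):
    o,d=ray(n,u,v); return o+d*(z-o[2])/d[2]
E
python3 - <<'E'
from h import *
for n in('top','side'):
    shot(n,f'pics/{n}0.png'); m=camera_model(n); print({k:m[k] for k in('fx','k1')}, ray(n,320,240))
s=get_state();print(s['t'],s['position'],s['ee_rot'],s['grip_width'])
E
```

```text
{'fx': 545.8026824444914, 'k1': 0.05673490664380304} (array([ 325.81751823,   20.20800314, 1758.3406776 ]), array([ 0.14242941, -0.02568718, -0.98958949]))
{'fx': 488.1205591266235, 'k1': -0.08747514740633588} (array([ 219.11473617, 1054.29094545,  715.87000136]), array([ 0.29540106, -0.81590189, -0.49717994]))
0.1 [ 243.71444551 -574.80304053  221.6588499 ] [-9.94592010e-04  9.79984930e-01  1.99069201e-01 -2.64499680e-05] 87.29120160847755
```

View pics/top0.png

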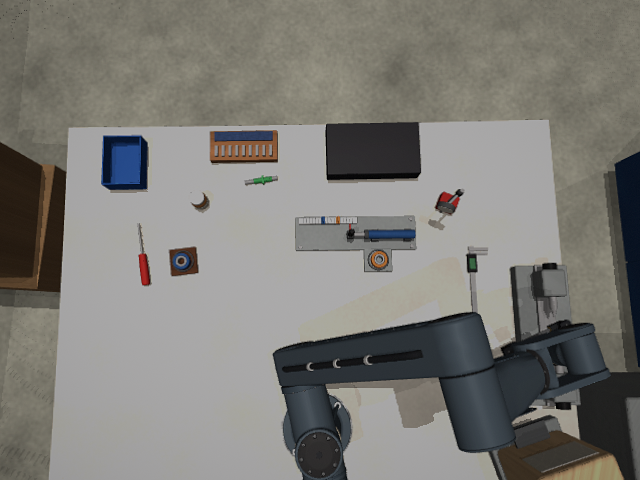

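View pics/side0.png

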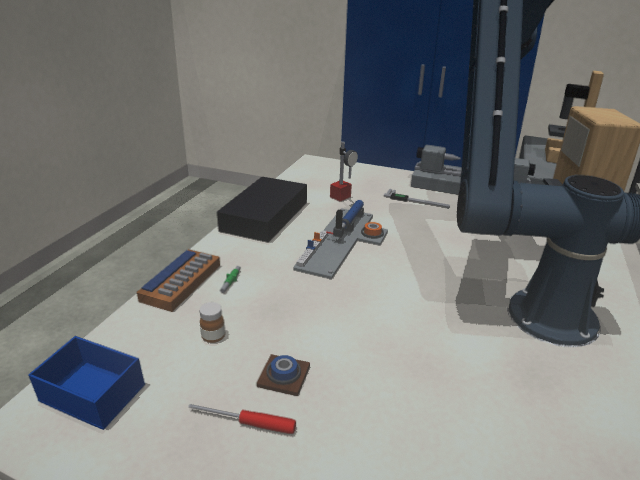

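The orange ring sits in the stand's nest (top 378,260) and the blue one in the tray (181,261). That makes the orange clip the target, near top (338,219), with the blue clip beyond it at (323,219). I'll zoom in next.

```bash
python3 - <<'E'
from h import *
p=cv2.imread('pics/top0.png')[205:265,290:420]; a=cv2.resize(p,None,fx=6,fy=6,interpolation=cv2.INTER_CUBIC)
q=cv2.imread('pics/side0.png')[195:285,285:395]; b=cv2.resize(q,None,fx=6,fy=6,interpolation=cv2.INTER_CUBIC)
cv2.imwrite('pics/ta.png',a); cv2.imwrite('pics/sb.png',b)
p=np.load('pics/top0.npy'); hsv=cv2.cvtColor(p,cv2.COLOR_RGB2HSV)
def comps(lo,hi,box,minA=3):
    x0,y0,x1,y1=box; m=cv2.inRange(hsv[y0:y1,x0:x1],lo,hi); n,l,s,c=cv2.connectedComponentsWithStats(m)
    for i in range(1,n):
        if s[i,4]>=minA:
            ys,xs=np.where(l==i); r=cv2.minAreaRect(np.c_[xs+x0,ys+y0].astype(np.float32)); print(s[i,4],c[i]+[x0,y0],r)
B=(290,205,420,275)
print('blue');comps((105,120,50),(130,255,255),B)
print('orange');comps((8,130,100),(20,255,255),B)
print('red');comps((0,150,80),(6,255,255),B,2)
print('dark');comps((0,0,0),(179,255,45),B,6)
E
```

```text
blue
23 [322.82608696 219.86956522] ((322.5, 220.0), (6.0, 3.0), 90.0)
347 [391.99423631 233.71181556] ((391.4999694824219, 233.5), (44.99999237060547, 6.999999046325684), 0.0)
orange
28 [337.5  219.75] ((337.5, 219.5), (7.0, 3.0), 90.0)
114 [378.84210526 258.92105263] ((378.9000549316406, 258.79998779296875), (15.652474403381348, 15.205260276794434), 63.43495178222656)
red
9 [349.55555556 225.77777778] ((349.5, 226.0), (4.0, 1.0), 90.0)
dark
61 [350.42622951 233.90163934] ((350.5, 233.5), (9.0, 7.0), 90.0)
7 [365.42857143 237.57142857] ((365.6000061035156, 237.80003356933594), (4.4721360206604, 1.7888542413711548), 26.56505012512207)
22 [373.63636364 239.36363636] ((374.0, 239.5), (3.0, 8.0), 90.0)
23 [406.56521739 239.        ] ((406.5, 239.0), (2.0, 7.0), 90.0)
```

View pics/ta.png

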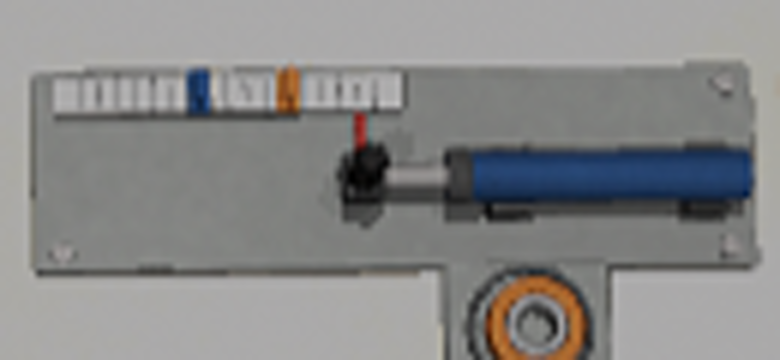

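View pics/sb.png

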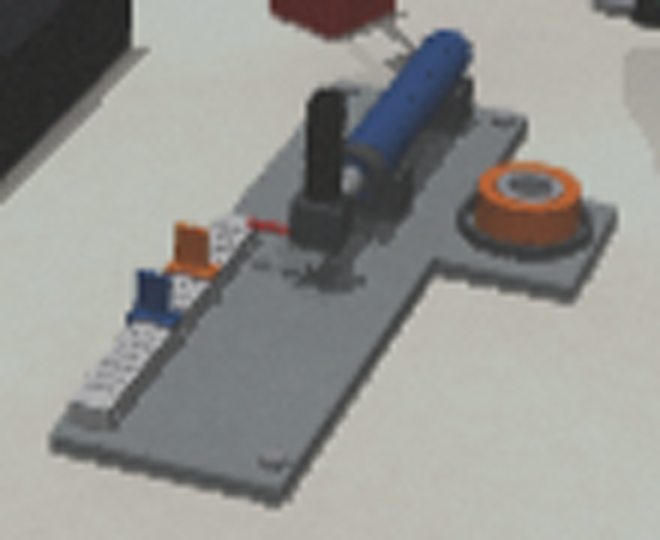

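The crops show the pointer at top crop (360,118), the orange clip at (288,90), the blue clip at (198,90) and the knob at (365,165). The stand's +y runs to the left in the image, close to world +y.

```bash
python3 - <<'E'
from h import *
c=lambda u,v:((u+.5)/6-.5+290,(v+.5)/6-.5+205)
f=lambda u,v,z:onz('top',*c(u,v),z)
for n,a in dict(LT=(33,73,12),LB=(37,272,12),RB=(757,268,12),RT=(750,63,12),sl0=(472,173,52),sl1=(750,173,52),ptr=(360,118,35),knobtop=(369,158,113),block=(362,180,58)).items(): print(n,f(*a).round(1))
o=np.array
print('orange',[onz('top',337.5,219.75,z).round(1) for z in(35,42,48)],'red',onz('top',349.56,225.8,35).round(1))
# knob from side view
s=lambda u,v,z:onz('side',(u+.5)/6-.5+285,(v+.5)/6-.5+195,z)
print('side knob top',s(327,95,113).round(1),'ptr tip',s(250,224,35).round(1),'orange base',s(192,272,36).round(1))
# depth at knob
d=np.load('pics/top0_d.npy'); print(d[226:238,345:357].round())
st=get_state(); from scipy.spatial.transform import Rotation as R
w=st['ee_rot']; print(R.from_quat([*w[1:],w[0]]).as_matrix().round(3), st['position'],st['q'])
E
```

```text
LT [655.2  54.1  12. ]
LB [546.5  53.8  12. ]
RB [ 540.9 -333.2   12. ]
RT [ 653.  -335.1   12. ]
sl0 [ 589.4 -177.4   52. ]
sl1 [ 586.5 -324.    52. ]
ptr [ 623.  -120.6   35. ]
knobtop [ 588.8 -118.1  113. ]
block [ 585.9 -118.7   58. ]
orange [array([638.4, -82.2,  35. ]), array([637.1, -81.8,  42. ]), array([636. , -81.5,  48. ])] red [ 617.9 -120.3   35. ]
side knob top [ 586.8 -110.9  113. ] ptr tip [ 623.6 -114.1   35. ] orange base [632.  -58.1  36. ]
[[1769. 1769. 1768. 1769. 1743. 1752. 1766. 1776. 1777. 1772. 1772. 1769.]
 [1775. 1770. 1760. 1775. 1755. 1749. 1772. 1769. 1769. 1772. 1766. 1762.]
 [1763. 1765. 1769. 1765. 1746. 1751. 1775. 1766. 1776. 1772. 1765. 1774.]
 [1761. 1775. 1782. 1770. 1752. 1672. 1661. 1669. 1662. 1768. 1773. 1769.]
 [1769. 1772. 1723. 1726. 1674. 1666. 1667. 1664. 1667. 1667. 1762. 1770.]
 [1765. 1767. 1725. 1728. 1670. 1668. 1662. 1661. 1667. 1667. 1766. 1776.]
 [1768. 1766. 1727. 1682. 1669. 1667. 1665. 1670. 1668. 1670. 1723. 1726.]
 [1774. 1766. 1725. 1700. 1682. 1666. 1666. 1675. 1678. 1727. 1732. 1732.]
 [1770. 1771. 1719. 1709. 1690. 1687. 1678. 1692. 1691. 1724. 1719. 1726.]
 [1771. 1767. 1718. 1722. 1699. 1704. 1694. 1705. 1716. 1733. 1739. 1727.]
 [1760. 1767. 1730. 1723. 1725. 1726. 1724. 1718. 1722. 1731. 1733. 1727.]
 [1767. 1766. 1717. 1727. 1716. 1724. 1721. 1725. 1727. 1764. 1765. 1763.]]
[[ 0.921  0.39  -0.   ]
 [ 0.39  -0.921  0.002]
 [ 0.    -0.002 -1.   ]] [ 243.71444551 -574.80304053  221.6588499 ] [-1.34851047e+00  5.28393361e-01  1.43376872e+00 -1.01301767e-05
  1.18142044e+00 -1.78526526e-01]
```

carry_out([
  [[-1,0,0,0,8],[-1,0,0,0,8],[-1,0,0,0,7.6],[-1,0,0,0,0],[-1,0,0,0,0]],
])

```text
t: 0.72
position: [243.9, -575.2, 222.3]
ee_rot: [-0.0, 1.0, -0.005, -0.0]
wrist_force: [-0.4, -0.3, 0.6]
grip_width: 86.5
gripper_force: 0.0
```

carry_out([
  [[-1,34,-46,3,0],[-1,34,-46,3,0],[-1,34,-46,3,0],[-1,34,-46,3,0],[-1,34,-46,3,0]],
])

```text
t: 1.35
position: [417.4, -345.9, 207.6]
ee_rot: [0.0, 1.0, -0.005, 0.0]
wrist_force: [0.5, -0.4, 0.9]
grip_width: 86.7
gripper_force: 0.0
```

carry_out([
  [[-0.5,34,-46,3,0],[-0.5,34,-46,3,0],[-0.5,34,-46,3,0],[-0.5,34,-46,3,0],[-0.5,34,-46,3,0]],
])

```text
t: 1.98
position: [590.1, -117.7, 192.5]
ee_rot: [0.0, 1.0, -0.005, 0.0]
wrist_force: [0.4, -0.6, -0.2]
grip_width: 65.8
gripper_force: 0.0
```

carry_out([
  [[-0.3,0,0,0,0],[-0.3,0,0,0,0],[-0.3,0,0,0,0],[-0.3,0,0,0,0],[-0.3,0,0,0,0]],
])

```text
t: 2.6
position: [588.6, -120.2, 192.7]
ee_rot: [0.0, 1.0, -0.006, 0.0]
wrist_force: [0.8, -0.5, -0.5]
grip_width: 56.9
gripper_force: 0.0
```

```bash
python3 - <<'E'
from h import *
p,d=shot('side','pics/side1.png'); q,_=shot('top','pics/top1.png')
a=cv2.resize(p[120:290,270:400,::-1],None,fx=3,fy=3,interpolation=cv2.INTER_CUBIC)
b=cv2.resize(q[170:300,290:420,::-1],None,fx=3,fy=3,interpolation=cv2.INTER_CUBIC)
o=np.zeros((510,790,3),np.uint8); o[:a.shape[0],:390]=a; o[:390,400:790]=b; cv2.imwrite('pics/c1.png',o)
E
```

```text
(no output)
```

View pics/c1.png

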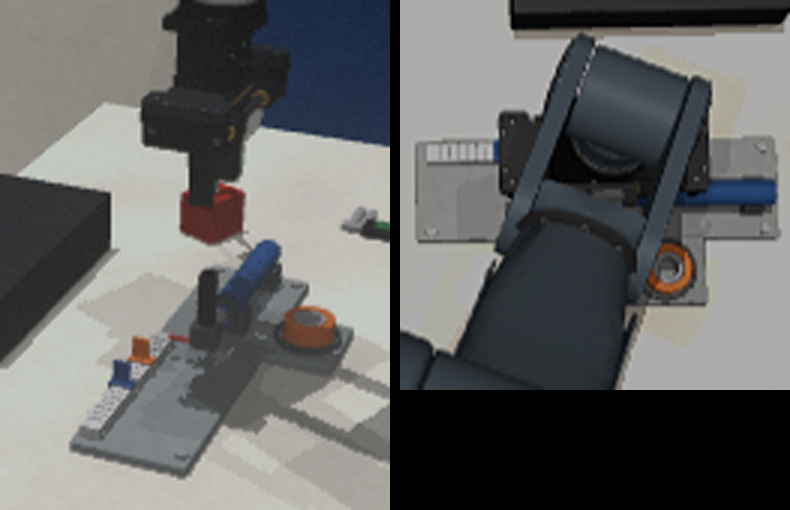

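The composite shows the gripper over the knob, and the pointer and both clips are still in clear view from the side: pointer near crop (180,340), orange clip (140,350). Now descending.

carry_out([
  [[-0.3,0,-3,25,0],[-0.3,0,0,25,0],[-0.3,0,0,25,0],[-0.3,0,0,25,0],[-0.3,0,0,20,0]],
])

```text
t: 3.32
position: [588.7, -116.3, 71.6]
ee_rot: [-0.0, 1.0, -0.006, -0.0]
wrist_force: [-0.0, 0.7, 0.2]
grip_width: 56.5
gripper_force: 0.0
```

carry_out([
  [[1,0,0,0,0],[1,0,0,0,0],[1,0,0,0,0],[1,0,0,0,0],[1,0,0,0,0]],
], grip_force=20)

```text
t: 3.95
position: [589.5, -117.5, 73.4]
ee_rot: [0.001, 1.0, -0.005, 0.001]
wrist_force: [-1.7, -4.9, 2.2]
grip_width: 17.1
gripper_force: 20.0
```

carry_out([
  [[1,0,0,0,0],[1,0,0,0,0],[1,0,0,0,0],[1,0,0,0,0],[1,0,0,0,0]],
], grip_force=40)

```text
t: 4.58
position: [589.5, -117.0, 73.3]
ee_rot: [0.001, 1.0, -0.005, 0.001]
wrist_force: [-0.9, -4.4, 5.0]
grip_width: 16.8
gripper_force: 40.0
```

carry_out([
  [[1,0,-5,0,0],[1,0,-8,0,0],[1,0,-8,0,0],[1,0,-6,0,0],[1,0,-3,0,0]],
])

```text
t: 5.2
position: [589.8, -87.2, 73.3]
ee_rot: [0.001, 1.0, -0.005, 0.001]
wrist_force: [-2.1, -6.8, 5.3]
grip_width: 17.1
gripper_force: 40.0
```

carry_out([
  [[1,0,0,0,0],[1,0,0,0,0],[1,0,0,0,0],[1,0,0,0,0],[1,0,0,0,0]],
])

```text
t: 5.82
position: [589.8, -87.2, 73.3]
ee_rot: [0.001, 1.0, -0.005, 0.001]
wrist_force: [-1.4, -5.4, 6.0]
grip_width: 16.8
gripper_force: 40.0
```

```bash
python3 - <<'E'
from h import *
p,d=shot('side','pics/side2.png'); q,_=shot('top','pics/top2.png')
a=cv2.resize(p[210:265,285:365,::-1],None,fx=8,fy=8,interpolation=cv2.INTER_CUBIC)
b=cv2.resize(q[210:235,310:370,::-1],None,fx=5,fy=5,interpolation=cv2.INTER_CUBIC)
o=np.zeros((570,640,3),np.uint8); o[:440]=a; o[445:570,:300]=b; cv2.imwrite('pics/c2.png',o)
E
```

```text
(no output)
```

View pics/c2.png

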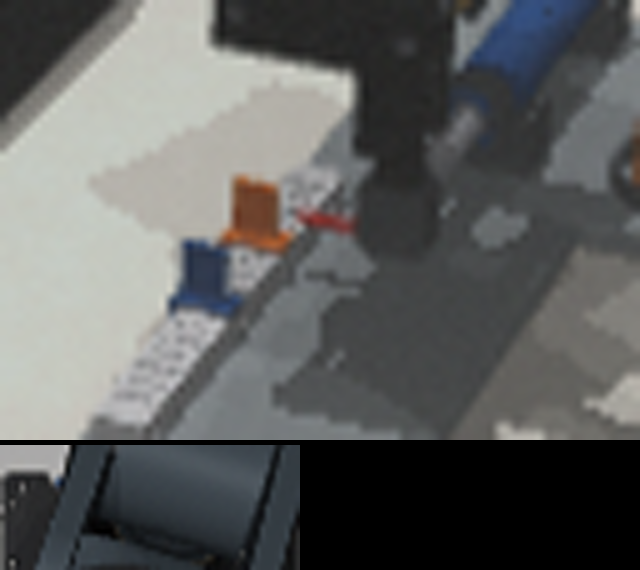

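The side crop shows the pointer tip at (300,216), just short of the orange clip, whose fin top runs (234,178) to (279,183). The top view is blocked by the arm.

```bash
python3 - <<'E'
from h import *
c=lambda u,v,z:onz('side',(u+.5)/8-.5+285,(v+.5)/8-.5+210,z).round(1)
print('ptr tip',c(300,216,35),c(300,216,37)); print('fin top',c(234,178,48),c(279,183,48))
print('fin bottom',c(278,235,35),c(278,235,38)); print('clip near corner',c(290,240,34),c(290,247,28))
print('blue fin',c(184,240,48),c(228,246,48))
# side pixel track of pointer before/after (red centroid)
for f in('side0','side2'):
    h=cv2.cvtColor(np.load(f'pics/{f}.npy'),cv2.COLOR_RGB2HSV)[215:255,300:345]
    m=cv2.inRange(h,(0,110,60),(7,255,255))|cv2.inRange(h,(173,110,60),(179,255,255))
    n,l,s,k=cv2.connectedComponentsWithStats(m)
    for i in range(1,n):
        if s[i,4]>5:
            ctr=k[i]+[300,215]; print(f,s[i],ctr,onz('side',*ctr,35).round(1))
    m=cv2.inRange(h,(8,130,60),(20,255,255)); n,l,s,k=cv2.connectedComponentsWithStats(m)
    for i in range(1,n):
        if s[i,4]>5: print(' or',s[i],k[i]+[300,215])
E
```

```text
ptr tip [625.2 -83.7  35. ] [624.  -80.4  37. ]
fin top [648.6 -78.5  48. ] [632.6 -81.3  48. ]
fin bottom [627.6 -67.9  35. ] [625.8 -63.   38. ]
clip near corner [623.  -67.9  34. ] [624.8 -73.1  28. ]
blue fin [648.3 -30.6  48. ] [632.9 -32.6  48. ]
side0 [27 17  6  2  6] [329.5        232.33333333] [ 614.1 -115.4   35. ]
 or [13 17  8  9 40] [316.475 236.675]
side2 [23 22  6  2  6] [325.5        237.33333333] [614.7 -83.4  35. ]
 or [13 17  8  9 40] [316.475 236.675]
```

carry_out([
  [[1,0,-2,0,0],[1,0,-2,0,0],[1,0,-1,0,0],[1,0,0,0,0],[1,0,0,0,0]],
])

```text
t: 6.55
position: [589.8, -82.4, 73.3]
ee_rot: [0.001, 1.0, -0.005, 0.001]
wrist_force: [-2.1, -5.3, 6.1]
grip_width: 17.1
gripper_force: 40.0
```

```bash
python3 - <<'E'
from h import *
print(get_state()['position'])
p=np.load('pics/top0.npy').astype(float)
r=p[216:231,330:356]; 
sat=r[:,:,0]-r[:,:,2]; gr=r[:,:,0]-r[:,:,1]
np.set_printoptions(linewidth=200)
print('R-B orange rows',sat[1:7,3:12].astype(int)); print('R-G red rows',gr[5:14,15:24].astype(int))
def w(a,off):
    a=np.clip(a-15,0,None); return (a.sum(0)*np.arange(a.shape[1])).sum()/a.sum()+off
uo=w(sat[1:7,3:12],333); ur=w(gr[7:13,16:23],346); print(uo,ur)
print('gap',onz('top',uo,219.75,38)[1]-onz('top',ur,225.8,35)[1])
fs=[camera('side')[0].astype(float) for _ in range(8)]; m=np.mean(fs,0); np.save('pics/side3.npy',m)
a=cv2.resize(m[225:247,305:335,::-1].astype(np.uint8),None,fx=24,fy=24,interpolation=cv2.INTER_NEAREST); cv2.imwrite('pics/c3.png',a)
# project helper: z per px at the mark
M=camera_model('side');T=np.array(M['camera_from_world']);K=np.array([[M['fx'],0,M['cx']],[0,M['fy'],M['cy']],[0,0,1]])
P=lambda X:cv2.projectPoints(np.array([X],float),cv2.Rodrigues(T[:3,:3])[0],T[:3,3],K,np.array([M['k1'],0,0,0.]))[0][0,0]
for X in([624,-82,35],[624,-72,35],[624,-82,45],[634,-82,35]): print(X,P(X))
E
```

```text
[589.83225335 -82.38080213  73.34569809]
R-B orange rows [[  0  -1  -3  89  94 123 109  -5   0]
 [  0  -1  -4 101 103 120 114  -9  -2]
 [  0  -1  -5 100 101 119 113  -9  -1]
 [  0  -1  -5 102 101 106 114  -9  -1]
 [  1  -1  -5 102 102  82 112  -8  -1]
 [  0  -1  -3 107 119  97 114  -7  -1]]
R-G red rows [[  1   1   1   0   1   1   1   0   1]
 [  0   0   1   1  -1  -2   0   2   1]
 [  1   2   0   0  26   9  -2   1   0]
 [ -1  -2  -2  -5  81  88  -6  -2  -1]
 [ -2  -2  -4  -5  83  98  -8  -3  -1]
 [ -1  -2  -2  -5  81  97  -8  -3  -2]
 [ -2  -1  -2  -5  70  98  -8  -3  -1]
 [ -2  -1  -1  -5  69 101  -7  -2  -1]
 [ -1  -1  -3  -4  47  55  -4  -1   0]]
337.5576923076923 349.5598349381018
gap 38.096379424220814
[624, -82, 35] [322.24242939 236.91825232]
[624, -72, 35] [321.00469569 238.52394143]
[624, -82, 45] [322.33309183 233.83978813]
[634, -82, 35] [318.94842402 236.24070522]
```

View pics/c3.png

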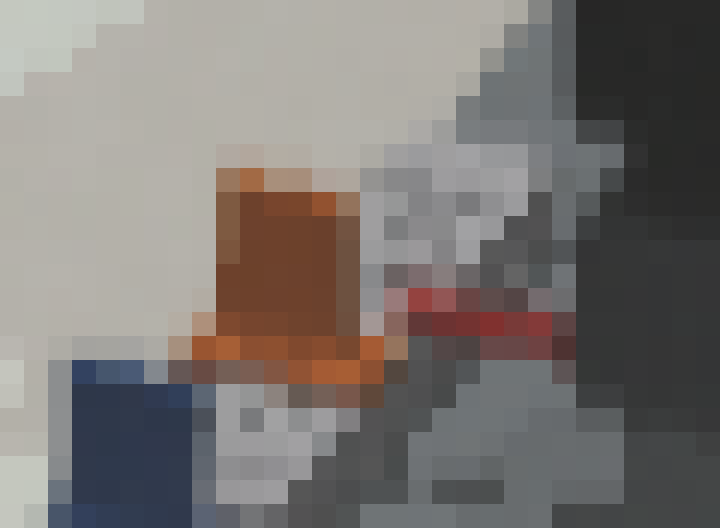

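```bash
python3 - <<'E'
from h import *
t=lambda u,v,z:onz('top',(u+.5)/6-.5+290,(v+.5)/6-.5+205,z).round(1)
s=lambda u,v,z:onz('side',(u+.5)/6-.5+285,(v+.5)/6-.5+195,z).round(1)
print('ring',t(537,322,36),s(531,187,36))
print('LT',s(52,440,12),'LB',s(277,495,12),'RT pad corner',s(525,122,12),'pad near-left',s(575,293,12),t(443,365,12))
for n,a,z in(('orange',(192,228),48),('blue',(153,276),48)): print(n,s(*a,z))
h=cv2.cvtColor(np.load('pics/side3.npy').astype(np.uint8),cv2.COLOR_RGB2HSV)
p0=np.load('pics/side0.npy').astype(float);p3=np.load('pics/side3.npy')
for p,(x0,x1,y0,y1) in((p0,(323,334,228,237)),(p3,(320,329,234,242))):
    w=p[y0:y1,x0:x1,0]-p[y0:y1,x0:x1,1]; print(w.astype(int))
E
```

```text
ring [ 511.5 -210.6   36. ] [ 507.8 -202.8   36. ]
LT [650.  65.  12.] LB [544.5  67.2  12. ] RT pad corner [ 540.4 -317.6   12. ] pad near-left [ 469.7 -150.4   12. ] [ 492.  -162.6   12. ]
orange [639.7 -77.4  48. ]
blue [639.9 -28.1  48. ]
[[ 0 -2 -4 -5 -4 -5 -6 -4 -3 -4 -2]
 [-3 -6 -5 -6 -5 -5 -5 -5 -3 -4 -3]
 [-2 -3 -3  3  2 -5 -5 -4 -5 -4 -2]
 [-1  0  0 35 34 11  9 12  1  0 -1]
 [ 0  0  1 49 57 89 68 82 32 36  2]
 [ 0  0  0 14 13 29 30 34 54 65 16]
 [-1  2  0  0  1 -5 -4 -5  9  9  7]
 [ 1  1  0  0 -1 -3 -4 -4 -6 -4 -2]
 [ 0  0 -1 -1 -3 -3 -5 -4 -4 -5 -4]]
[[ 1  0  1  0  0  0  0  0 -3]
 [ 0  0  1  0  0  0  0 -1 -3]
 [-1  9 16 10  4  0  0 -3 -4]
 [ 0 31 80 59 35 17 14  8  0]
 [12 34 40 56 64 78 62 72 24]
 [73 33  0 12 10 31 31 43 27]
 [59 11  0  0 -3 -4 -4 -4  9]
 [23  0  0 -2 -4 -4 -3 -4 -4]]
```

carry_out([
  [[1,0,-0.9,0,0],[1,0,-0.9,0,0],[1,0,0,0,0],[1,0,0,0,0],[1,0,0,0,0]],
])

```text
t: 7.58
position: [589.8, -80.7, 73.3]
ee_rot: [0.001, 1.0, -0.005, 0.001]
wrist_force: [-1.4, -5.8, 6.2]
grip_width: 16.8
gripper_force: 40.0
```

```bash
python3 - <<'E'
from h import *
print(get_state()['position'],get_state()['wrist_force'])
m=np.mean([camera('side')[0].astype(float) for _ in range(8)],0); np.save('pics/side4.npy',m)
a=cv2.resize(m[225:247,305:335,::-1].astype(np.uint8),None,fx=24,fy=24,interpolation=cv2.INTER_CUBIC); cv2.imwrite('pics/c4.png',a)
M=camera_model('side');T=np.array(M['camera_from_world']);K=np.array([[M['fx'],0,M['cx']],[0,M['fy'],M['cy']],[0,0,1]])
P=lambda X:cv2.projectPoints(np.array([X],float),cv2.Rodrigues(T[:3,:3])[0],T[:3,3],K,np.array([M['k1'],0,0,0.]))[0][0,0]
def line(p,c0,c1,r0,r1):
    w=np.clip(p[r0:r1,c0:c1,0]-p[r0:r1,c0:c1,1],0,None); r=(w*np.arange(r0,r1)[:,None]).sum(0)/w.sum(0); return (c0+c1-1)/2,r.mean()
c0,r0=line(np.load('pics/side0.npy').astype(float),326,333,230,236)
d=P([617,-100,35])-P([622,-100,35]); sl=d[1]/d[0]
for f,c in(('side2',(323,329)),('side3',(322,328)),('side4',(322,328))):
    c1,r1=line(np.load(f'pics/{f}.npy').astype(float),*c,234,241)
    u=(P([617,-83,35])-P([617,-120,35]))/37
    L=((r1-r0)-sl*(c1-c0))/(u[1]-sl*u[0]); print(f,c1,r1,'travel',L,sl)
E
```

```text
[589.83449976 -80.69619236  73.34776117] [-1.40135001 -5.82721692  6.209193  ]
side2 325.5 237.16440571797705 travel 31.31098273741192 0.20354071122507766
side3 324.5 237.7995832508718 travel 35.95097809041618 0.20354071122507766
side4 324.5 238.15098821666933 travel 37.89503668190936 0.20354071122507766
```

View pics/c4.png

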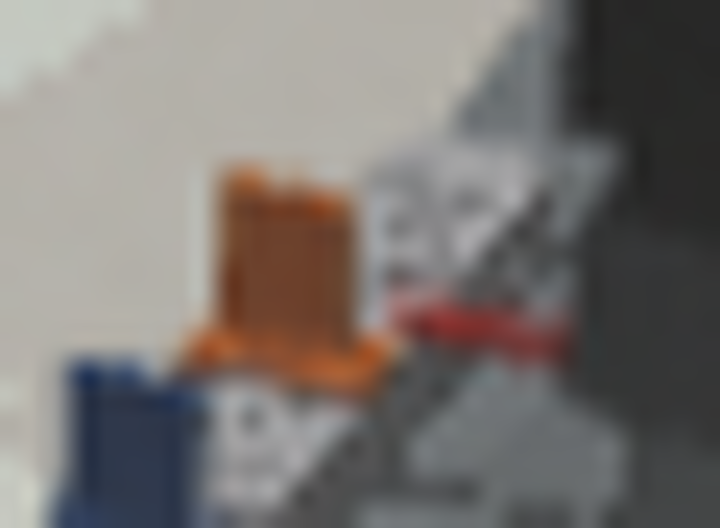

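The red pointer (crop 400–560, 310–340) now lines up with the orange clip. The side track gives about 37.9 mm of travel, against a top-view target of about 37.6–38.1 mm.

```bash
python3 -c "
from bench import hand_in; print(hand_in())"
```

```text
the job is handed in; nothing more can be done
None
```

The orange ring was in the nest, so I pulled the rod out about 38 mm until the red pointer lined up with the middle of the orange clip (estimated to within 1–2 mm), and handed the job in still gripping the knob at 40 N; the hand-in gave no pass or fail verdict.

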